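# Roll a keyed spindle one full turn on the surface plate

## Robot

A 6-joint arm with a two-finger parallel gripper is mounted at the origin on the work surface. World frame = base frame: x ahead of the robot, y to its left, z up, the work surface at z = 0. Lengths are in mm, angles in rad, forces in N, time in s.
With the tool pointing down it reaches from about 350 to 775 mm from the base axis. Payload 7.3 kg.
Tool frame: the origin (TCP) lies on the mounting face of the last link; the fingertips stand 178 mm ahead of it and the grasp point (between the pads) lies 159 mm ahead of it (bot.grip_point_offset is the distance from the TCP to the grasp point, in mm); x points along the fingers, y is the direction in which the jaws open and shut, and the axes are right-handed (so a half turn about x gives the same grasp; the last joint's range is limited). The gripper opens to 92 mm and grips with 3 to 60 N. Pads are 19 mm wide; open, the fingers measure 130 mm over their backs; the gripper's body (75 mm by 190 mm) begins 47 mm behind the grasp point.
Start: joints at [-1.34, 0.342, 1.524, -0, 1.275, -0.146], TCP at [193.192, -488.165, 404.741] pointing down, gripper open.
Joint ranges: [-2.53, 2.53], [-0.77, 2.02], [0.04, 2.7], [-1, 4.14], [0.28, 2.66], [-3.11, 3.11]. Speed limits (rad/s): [2.57, 2.57, 3.14, 3.14, 3.14, 3.14].

## Interface

Orientations are given as [roll, pitch, yaw] about the fixed x, y, z axes, in that order (R = Rz(yaw) Ry(pitch) Rx(roll)).
In Python, from plant import bot gives the robot as it stands.
- The arm moves only by the tool arm_command, never from a script. Its argument "moves" is a list of rows, each a list of 5 numbers: the shift along the tool's x, y, z in cm, then the turn about the tool's x in degrees, then the opening, from 0 (shut) to 1 (fully open). A call has 1 to 10 rows; each row is the pose to reach, as a shift and turn from the pose measured when the call began, along the tool's axes at that moment; what a row does not reach only later rows make up. A row lasts 1/10 s, in which the tool goes at most 50 mm and 8.59 degrees, less where a joint would pass 70% of its speed; a pose out of reach is approached as far as the arm can. A call with a gripper value outside its range is refused whole. The fingers move at their own pace and stop on an object; the grip force is fixed at half the most. Time passes only in rows, so rows that repeat a pose let the fingers close. It gives the time, the measured TCP pose, the force and the opening at its end, in the units of the state.
- bot.get_obs(): the state, without advancing time (a new reading comes with each control period).
- bot.capture(name): name is "side" or "top" or "wrist"; returns a dict with "frame" (400x640x3 uint8, blue, green, red), "K" (3x3 intrinsics, pixels), "origin" and "orientation" of the camera in the world; the wrist camera has in their place "T_tool_cam" (4x4, takes a point from camera to tool coordinates, whose origin is the TCP and whose axes are the tool frame's). Camera axes: x right, y down, z forward; pixel columns grow to the right and rows downward; lengths in mm; the calibration is good to about 2 mm. A picture is of the moment at which its call begins: read the wrist's pose just before it. There is no depth.
- bot.close_job(): hands the job in, once; it reports no verdict.
The state is a dict: "time": time; "joint_positions": joint angles; "dq": joint speeds; "tau": joint torques, N m; "tool_pos": TCP position; "tcp_rot": TCP orientation; "contact_force": force on the tool from outside, world axes, zero at the start; "moment": the same for the moment, N m; "grip_width": finger opening in mm.
Only numpy, scipy, OpenCV 4.12 (cv2) and the standard library are available. Lean on these libraries where they do the work, as an engineer would, in place of code of your own. Each camera call takes 0.05 s, during which the arm holds its last target.

## Task

Check the keyed spindle for straightness on the iron surface plate: with the fingertips on top of it, roll it slowly through one full turn along the plate towards the V-block, so that its keyway goes underneath and comes back to the top, and leave it lying still there, square across the plate as it was. Touch it only from above, gently: do not pick it up or reach the fingers down beside it, and leave the other things undisturbed.

Things in the scene. Friction and masses are not known exactly. Their poses are not given: they have to be found in the camera images.
- spindle: ground steel spindle, under 1 kg: body 36 mm diameter x 96 mm with a keyway (slot 8 wide, 4 deep, 74 mm long); thinner journals at its ends (25 x 22 mm at +x, 20 x 26 mm at -x). Origin on its axis at mid-body, 18 mm above the plate. x runs along it; z points out through the keyway, straight up at the start. Pressed lightly on top it rolls without slip; let go, it stops within a few mm.
- plate: cast-iron surface plate fixed on the bench, 300 (its x) x 450 mm (its y), flat face 60 mm above the bench, handles on its short ends. Origin under its middle at bench height, z up. The spindle lies across it, along its x within 6 degrees, near one short end, and is to roll along its y towards the other; one full turn carries it 113 mm, the fingers on top twice as far.
- vblock: grey steel V-block standing on the plate near its other short end, 75 (x) x 55 (y) x 45 mm high. Origin at the centre of its underside. Leave it.
- square: small engineer's square lying flat on the plate near its far long edge, about 92 x 50 mm, 14 mm thick. Origin under the middle of its thick stock. Leave it.
- key: square steel key, 40 x 8 x 7 mm, lying on the plate near its near long edge. Origin at the centre of its underside. Leave it.
- stone: spare grinding wheel lying flat on the bench right of the plate, 150 mm diameter, 20 mm thick. Origin at the centre of its underside. Leave it.
- stub: plain round steel stub standing on end on the bench left of the plate, 28 mm diameter, 60 mm tall. Origin at the centre of its underside. Leave it.
- file: hand file with a wooden handle lying on the bench right of the plate, 305 mm long, 29 mm thick. Origin under the front of the handle. Leave it.
- oiler: small oil can with a thin spout standing on the bench left of the plate, 64 mm diameter, 155 mm tall. Origin at the centre of its underside. Leave it.

How it is judged (in metres and radians):
On the way:
1. the spindle has rolled half-way round: its keyway is underneath, and it has travelled about half its way (angle between spindle's own z axis and vertical above 2.5 rad and distance of spindle from where it was at the start of the episode between 0.035 and 0.08 m), for 0.02 s.
At the end, for the whole second after the job is handed in: The spindle lies still on the plate, 98 to 128 mm from where it started (one full turn is 113 mm) on the V-block's side, its keyway facing up within 23 degrees and its axis within 17 degrees of the plate's x axis (angle between spindle's own z axis and vertical below 0.4 rad and distance of spindle from where it was at the start of the episode between 0.098 and 0.128 m and horizontal distance between spindle and vblock below 0.25 m and angle between the x axis of spindle and the x axis of plate, either way round below 0.3 rad and z of spindle in the frame of plate between 0.075 and 0.081 m and linear speed of spindle below 0.01 m/s and angular speed of spindle below 0.3 rad/s); the robot touches nothing.
It fails at once if the spindle is lifted, or falls off the plate (z of spindle in the frame of plate above 0.085 m or z of spindle in the frame of plate below 0.07 m).
It fails at once if the fingers reach down beside the spindle (tips more than about 13 mm below its top) (z of the grasp point in the frame of plate below 0.102 m and horizontal distance between the grasp point and spindle below 0.09 m).
It fails at once if the spindle is flung instead of rolled slowly (faster than 0.25 m/s) (linear speed of spindle above 0.25 m/s).
It fails at once if the fingers press hard on the spindle (over 70 N) (contact force between the fingers and spindle above 70 N).
It fails at once if one of the other things is moved by more than 12 mm or knocked over (distance of any of vblock, square, key, stone, stub, file, oiler from where it was at the start of the episode above 0.012 m or angle between any of stub, oiler's own z axis and vertical above 0.5 rad).
It also fails if it takes over 54 s, if anything falls off the work surface, if the arm or the gripper's body presses on something with over 40 N, if the wrist force passes 120 N, or if a joint passes its speed limit or range.

## Working session

There is one attempt and no reset: what is moved stays moved. The work goes in short steps, Python scripts to look and compute and a tool call to move; the robot and the scene stay as the last step left them, time stands still between calls to the robot, and variables do not carry over. Pictures are saved under pics/ and viewed, and the job is handed in when it is done.

Besides the shell and the picture viewer there is one more tool, called after ">>>" by a JSON object that holds its "name" and its "arguments", one argument or row to a line. arm_command: Moves the arm, as the interface text tells. Its arguments: {"type":"object","properties":{"moves":{"type":"array"}},"required":["moves"]}

```bash
ls; mkdir -p pics; python3 - <<'E'
from plant import bot
import cv2,json
o=bot.get_obs(); print(o, bot.grip_point_offset)
for n in ["side","top","wrist"]:
    c=bot.capture(n); cv2.imwrite(f"pics/{n}0.png",c["frame"]); print(n,{k:(v.tolist() if hasattr(v,'tolist') else v) for k,v in c.items() if k!="frame"})
E
```

```text
pics
{'time': 0.0, 'joint_positions': array([-1.34003848e+00,  3.42707960e-01,  1.52501535e+00,  7.55126978e-06,
        1.27540996e+00, -1.46007767e-01]), 'dq': array([-0.00013445, -0.00106617,  0.00146062,  0.00047391,  0.00150819,
        0.00078403]), 'tau': array([-2.80329870e-03, -4.31254935e+01, -2.44221675e+01,  7.14259129e-02,
        5.58997749e-02, -1.25528209e-04]), 'tool_pos': array([ 193.14104883, -488.03245553,  404.05300251]), 'tcp_rot': array([-1.72149103,  1.56925569,  1.79686504]), 'contact_force': array([0.70741877, 0.20303911, 0.24235195]), 'moment': array([-0.00544985, -0.00753856, -0.00655507]), 'grip_width': 91.72098323989258} 159.20000000000002
side {'K': [[504.86853077337696, 0.0, 323.3279850435877], [0.0, 504.86853077337696, 205.40415732510894], [0.0, 0.0, 1.0]], 'origin': [154.20364063284867, 755.9818597832071, 1110.2566861278074], 'orientation': [-2.4461779059938813, -0.0053212894294403235, -2.6635834659723923]}
top {'K': [[374.6602782713529, 0.0, 320.41808053594315], [0.0, 374.6602782713529, 196.72958380158528], [0.0, 0.0, 1.0]], 'origin': [407.2222210014746, 5.351986904132035, 1132.1695162960204], 'orientation': [-3.0070250167608883, -0.010970712635056667, -1.5968862778746358]}
wrist {'K': [[323.77636123906524, 0.0, 319.74107368379373], [0.0, 323.77636123906524, 199.06089504906103], [0.0, 0.0, 1.0]], 'T_tool_cam': [[0.0011224079397868325, -0.2540415715754135, 0.9671926489132916, 19.07466986213524], [0.9999993122802658, 0.0006140404055936503, -0.0009991963641604064, 0.6335948126210411], [-0.0003400579517622509, 0.9671931052617531, 0.25404208606983814, -68.29678932964175], [0.0, 0.0, 0.0, 1.0]]}
```

View pics/side0.png

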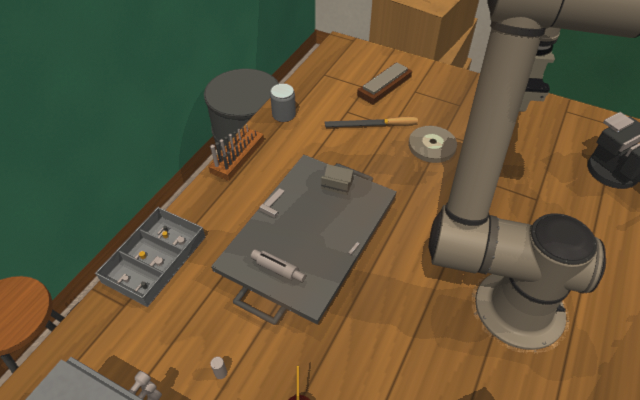

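View pics/top0.png

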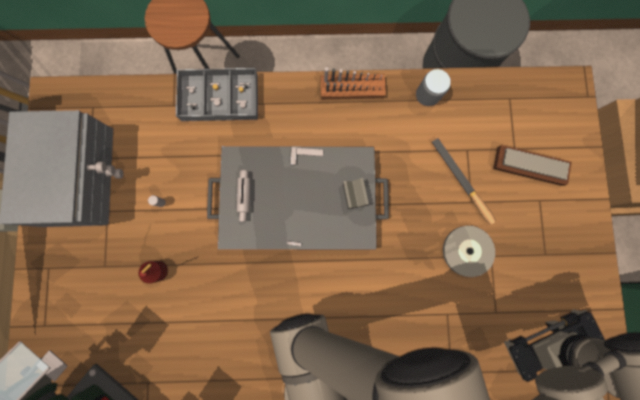

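View pics/wrist0.png

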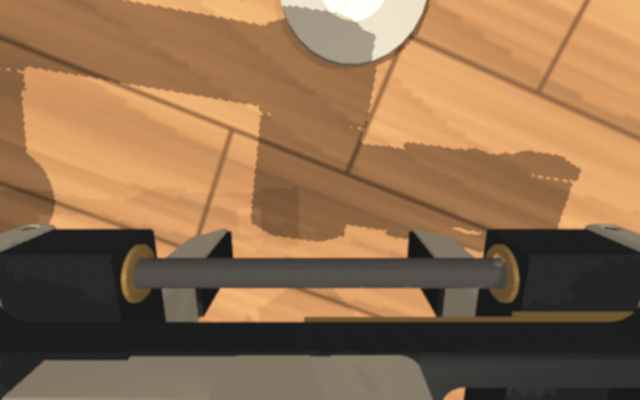

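The side view shows the spindle at about (278,265), the V-block at (338,177) and the key at (354,248). In the top view the spindle is at (243,195) and the V-block at (357,193). I'll enlarge both.

```bash
python3 - <<'E'
import cv2
a=cv2.imread("pics/top0.png"); cv2.imwrite("pics/topc.png",cv2.resize(a[135:260,200:400],None,fx=4,fy=4,interpolation=cv2.INTER_CUBIC))
a=cv2.imread("pics/side0.png"); cv2.imwrite("pics/sidec.png",cv2.resize(a[145:325,205:405],None,fx=4,fy=3.3,interpolation=cv2.INTER_CUBIC))
E
```

```text
(no output)
```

View pics/topc.png

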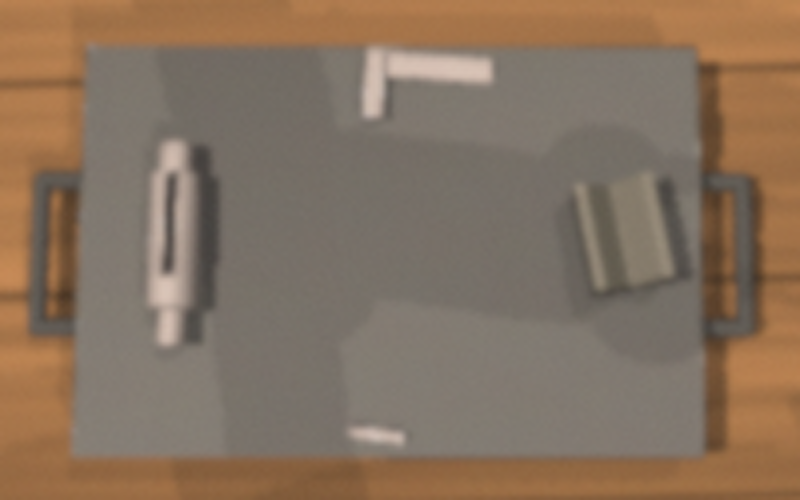

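View pics/sidec.png

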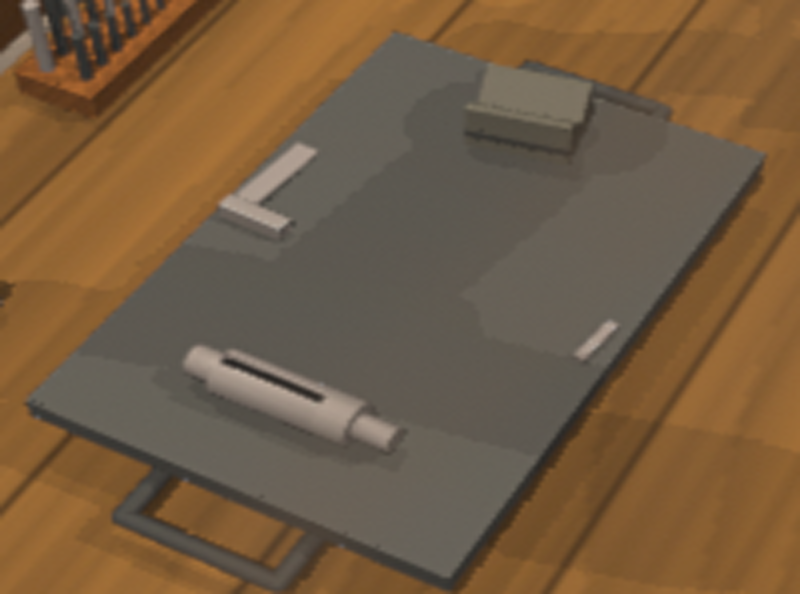

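```bash
cat > h.py <<'E'
import numpy as np
from scipy.spatial.transform import Rotation as R
K={'side':[[504.8685,0,323.328],[0,504.8685,205.404],[0,0,1]],'top':[[374.66,0,320.418],[0,374.66,196.7296],[0,0,1]]}
O={'side':np.array([154.2036,755.9819,1110.2567]),'top':np.array([407.2222,5.352,1132.1695])}
E={'side':[-2.4461779,-0.0053213,-2.6635835],'top':[-3.007025,-0.0109707,-1.5968863]}
def crop(cam,p):
    u,v=p
    return (200+(u+.5)/4-.5,135+(v+.5)/4-.5) if cam=='top' else (205+(u+.5)/4-.5,145+(v+.5)/3.3-.5)
def ray(cam,uv):
    d=R.from_euler('xyz',E[cam]).as_matrix()@np.linalg.inv(np.array(K[cam]))@np.array([uv[0],uv[1],1]); return O[cam],d/np.linalg.norm(d)
def onz(cam,p,z,c=True):
    o,d=ray(cam,crop(cam,p) if c else p); return o+d*(z-o[2])/d[2]
def tri(a,b):
    o1,d1=ray('top',crop('top',a));o2,d2=ray('side',crop('side',b))
    s=np.linalg.lstsq(np.c_[d1,-d2],o2-o1,rcond=None)[0]
    p,q=o1+s[0]*d1,o2+s[1]*d2; return (p+q)/2,np.linalg.norm(p-q)
E
python3 - <<'E'
from h import *
np.set_printoptions(precision=1,suppress=True)
for n,a,b in [('plFarL',(88,45),(30,405)),('plFarR',(697,47),(395,33)),('plNearR',(704,456),(763,157)),('plNearL',(72,456),(450,585)),('key1',(172,175),(225,360)),('key2',(166,272),(322,398)),('keypart',(350,432),(578,357)),('keypart2',(404,438),(614,323))]:
    print(n,tri(a,b), onz('top',a,60),onz('side',b,60))
print('axis ends top', onz('top',(174,140),78),onz('top',(168,347),78))
print('body ends top',onz('top',(174,170),90),onz('top',(170,307),90))
for p in [(578,185),(655,172),(685,278),(600,295)]: print('vb',onz('top',p,105))
for p in [(466,125),(575,148),(480,65),(592,88)]: print('vbS',onz('side',p,100))
E
```

```text
plFarL (array([708.5, 275.9,  55. ]), np.float64(5.237181708444618)) [709.6 275.6  60. ] [703.1 277.7  60. ]
plFarR (array([ 696.9, -172.2,   58.3]), np.float64(2.8119165557870716)) [ 697.8 -171.6   60. ] [ 694.6 -170.9   60. ]
plNearR (array([ 399. , -164. ,   54.9]), np.float64(1.025969115473218)) [ 399.5 -163.    60. ] [ 397.3 -159.7   60. ]
plNearL (array([409.6, 285.3,  53.2]), np.float64(3.4600316507529625)) [411.2 284.1  60. ] [406.3 287.9  60. ]
key1 (array([603.9, 206.9,  94.8]), np.float64(1.544478932649712)) [611.3 214.   60. ] [618.5 188.   60. ]
key2 (array([534.6, 210.2,  97.9]), np.float64(2.6361426191225417)) [540.5 218.2  60. ] [547.4 189.5  60. ]
keypart (array([422.4,  87.1,  66.2]), np.float64(0.9373626446072306)) [423.   87.7  60. ] [423.6  83.   60. ]
keypart2 (array([416.4,  48.8,  67. ]), np.float64(2.676350406528564)) [417.7  49.5  60. ] [416.9  43.6  60. ]
axis ends top [633.3 209.1  78. ] [485.2 213.1  78. ]
body ends top [609.1 206.8  90. ] [512.2 209.4  90. ]
vb [588.9 -76.7 105. ]
vb [ 596.8 -130.7  105. ]
vb [ 521.9 -148.4  105. ]
vb [511.6 -89.2 105. ]
vbS [579.7 -63.9 100. ]
vbS [503.3 -75.4 100. ]
vbS [ 602.8 -129.5  100. ]
vbS [ 522.  -141.5  100. ]
```

```bash
cat >> h.py <<'E'
def plan(goal_xyz, jaw_deg, o):
    """goal TCP xyz mm, jaw axis heading deg; prints shift (cm) in tool axes and turn deg about tool x"""
    M=R.from_euler('xyz',o['tcp_rot']).as_matrix()
    s=M.T@(np.array(goal_xyz)-o['tool_pos'])/10
    y=np.array([np.cos(np.radians(jaw_deg)),np.sin(np.radians(jaw_deg)),0]); yl=M.T@y
    a=np.degrees(np.arctan2(yl[2],yl[1])); 
    print('tcp',o['tool_pos'].round(1),'F',o['contact_force'].round(1),'w',round(float(o['grip_width']),1),'t',o['time'])
    print('toolX',M[:,0].round(3),'toolY',M[:,1].round(3),'toolZ',M[:,2].round(3)); print('shift',s.round(2),'turn',a.round(1),'or',((a+180+180)%360-180).round(1),'q6',o['joint_positions'][5].round(2))
E
python3 - <<'E'
from h import *; from plant import bot
plan([560,208,404],-2,bot.get_obs())
E
```

```text
tcp [ 193.2 -488.1  404.2] F [-0.  -1.2 -0.2] w 91.9 t 0.15
toolX [-0.     0.001 -1.   ] toolY [ 0.368 -0.93  -0.001] toolZ [-0.93  -0.368 -0.   ]
shift [  0.09 -51.23 -59.72] turn -66.4 or 113.6 q6 -0.15
```

>>> {"name": "arm_command", "arguments": {
  "moves": [
    [0,-4,-5,-7,0.5],
    [0,-7,-9,-14,0.5],
    [0,-10,-13,-20,0.5],
    [0,-13,-17,-26,0.5],
    [0,-16,-21,-32,0.5],
    [0,-19,-25,-38,0.5],
    [0,-22,-28.5,-44,0.5],
    [0,-25,-32.5,-50,0.5],
    [0,-28,-36.5,-55,0.5],
    [0,-31,-40,-60,0.5]
  ]
}}

```text
time: 1.15
tool_pos: [448.8, -56.1, 404.7]
tcp_rot: [-3.052, 1.57, 1.517]
contact_force: [0.5, -1.7, -0.1]
grip_width: 46.0
```

```bash
python3 - <<'E'
from h import *; from plant import bot
plan([560,130,404],-2,bot.get_obs())
E
```

```text
tcp [448.8 -56.1 404.7] F [ 0.5 -1.7 -0.1] w 46.0 t 1.15
toolX [ 0.     0.001 -1.   ] toolY [ 0.99  -0.143 -0.   ] toolZ [-0.143 -0.99  -0.001]
shift [  0.08   8.35 -20.01] turn -6.2 or 173.8 q6 -0.15
```

>>> {"name": "arm_command", "arguments": {
  "moves": [
    [0,1.7,-4,-1.5,0.5],
    [0,3.4,-8,-3,0.5],
    [0,5,-12,-4.5,0.5],
    [0,6.7,-16,-6.2,0.5],
    [0,8.3,-20,-6.2,0.5],
    [0,8.3,-20,-6.2,0.5],
    [0,8.3,-20,-6.2,0.5]
  ]
}}

```text
time: 1.85
tool_pos: [559.5, 130.8, 403.9]
tcp_rot: [-1.773, 1.569, 2.906]
contact_force: [0.1, -0.1, -0.3]
grip_width: 46.0
```

```bash
python3 - <<'E'
from h import *; from plant import bot
import cv2
o=bot.get_obs();plan([560,208,404],-2,o)
np.savez('w1.npz',p=o['tool_pos'],r=o['tcp_rot'])
cv2.imwrite('pics/w1.png',bot.capture('wrist')['frame'])
E
```

```text
tcp [559.5 130.8 403.9] F [ 0.1 -0.1 -0.3] w 46.0 t 1.85
toolX [-0.002  0.    -1.   ] toolY [ 0.999 -0.033 -0.002] toolZ [-0.033 -0.999 -0.   ]
shift [-0.   -0.2  -7.72] turn 0.1 or -179.9 q6 0.13
```

View pics/w1.png

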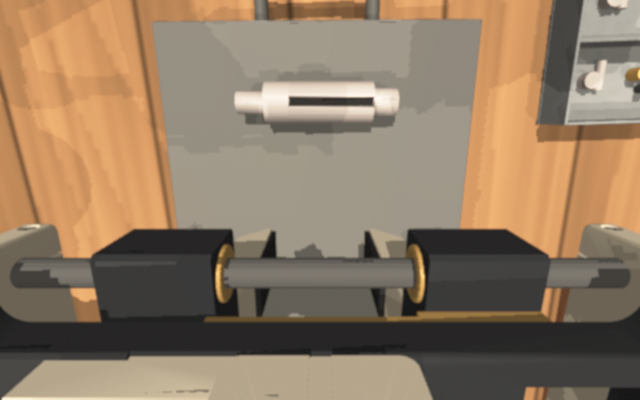

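```bash
python3 - <<'E'
import cv2
a=cv2.imread("pics/w1.png"); cv2.imwrite("pics/w1c.png",cv2.resize(a[70:135,225:410],None,fx=4,fy=4,interpolation=cv2.INTER_CUBIC))
E
```

```text
(no output)
```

View pics/w1c.png

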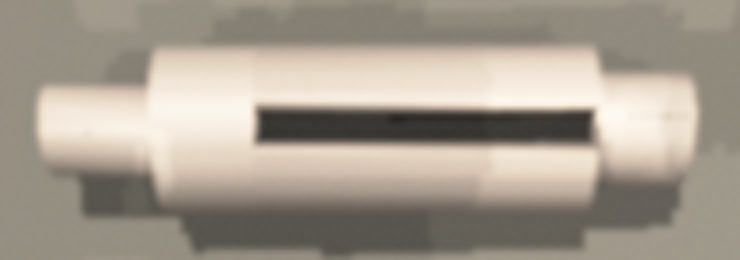

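```bash
cat >> h.py <<'E'
KW=np.array([[323.77636,0,319.74107],[0,323.77636,199.06090],[0,0,1]])
T=np.array([[0.0011224079397868325,-0.2540415715754135,0.9671926489132916,19.07466986213524],[0.9999993122802658,0.0006140404055936503,-0.0009991963641604064,0.6335948126210411],[-0.0003400579517622509,0.9671931052617531,0.25404208606983814,-68.29678932964175],[0,0,0,1]])
def wonz(f,uv,z):
    w=np.load(f); M=R.from_euler('xyz',w['r']).as_matrix()
    o=w['p']+M@T[:3,3]; d=M@T[:3,:3]@np.linalg.inv(KW)@np.array([uv[0],uv[1],1]); return o+d*(z-o[2])/d[2]
E
python3 - <<'E'
from h import *
np.set_printoptions(precision=1,suppress=True)
g=lambda u,v:(225+(u+.5)/4-.5,70+(v+.5)/4-.5)
for n,p,z in [('k1',(258,125),96),('k2',(592,126),96),('bodyL',(152,126),94),('bodyR',(597,126),94),('jL',(38,126),78),('jR',(696,126),78),('up',(375,46),78),('lo',(375,208),78)]: print(n,wonz('w1.npz',g(*p),z))
for p in [(154,20),(480,20)]: print(wonz('w1.npz',p,60))
E
```

```text
k1 [535.7 210.9  96. ]
k2 [607.  208.3  96. ]
bodyL [512.7 211.5  94. ]
bodyR [608.4 208.4  94. ]
jL [484.1 213.   78. ]
jR [633.4 208.1  78. ]
up [561.2 227.6  78. ]
lo [560.  192.4  78. ]
[413.8 286.5  60. ]
[709.  276.7  60. ]
```

>>> {"name": "arm_command", "arguments": {
  "moves": [
    [2,-0.1,-3,0,0.5],
    [4,-0.1,-6,0,0.5],
    [7,-0.1,-7.9,0,0.5],
    [9.5,-0.1,-7.9,0,0.5],
    [11,-0.1,-7.9,0,0.5],
    [11.8,-0.1,-7.9,0,0.5],
    [12.3,-0.1,-7.9,0,0.5],
    [12.3,-0.1,-7.9,0,0.5],
    [12.3,-0.1,-7.9,0,0.5]
  ]
}}

```text
time: 2.8
tool_pos: [561.1, 208.5, 282.3]
tcp_rot: [2.989, 1.57, 1.383]
contact_force: [-1.0, -0.5, 0.0]
grip_width: 46.0
```

```bash
python3 - <<'E'
from h import *; from plant import bot
import cv2
plan([560.5,210,273],-1.95,bot.get_obs())
cv2.imwrite('pics/w2.png',bot.capture('wrist')['frame'])
a=bot.capture('side')['frame'];cv2.imwrite('pics/s2.png',cv2.resize(a[145:325,205:405],None,fx=4,fy=3.3,interpolation=cv2.INTER_CUBIC))
E
```

```text
tcp [561.1 208.5 282.3] F [-1.  -0.5  0. ] w 46.0 t 2.8
toolX [ 0.     0.001 -1.   ] toolY [ 0.999 -0.035  0.   ] toolZ [-0.035 -0.999 -0.001]
shift [ 0.93 -0.06 -0.14] turn -0.1 or 179.9 q6 0.26
```

View pics/w2.png

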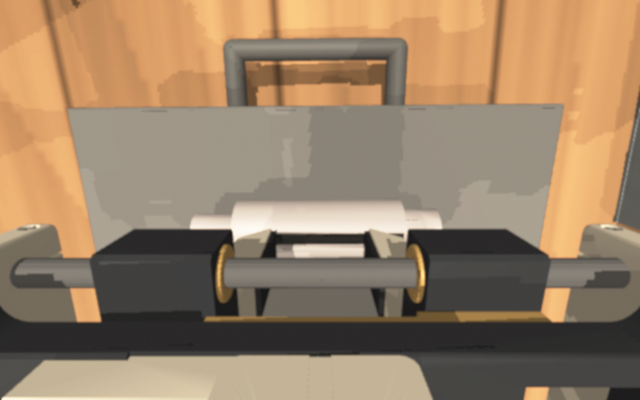

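View pics/s2.png

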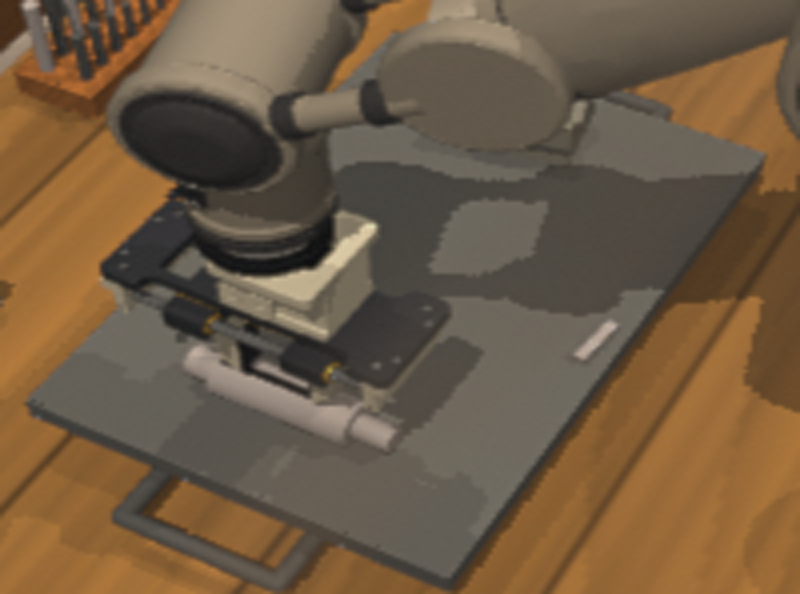

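The wrist view has the body at rows 202–235 and columns 232–407, just below and behind the fingers. I'll descend in small steps now.

>>> {"name": "arm_command", "arguments": {
  "moves": [
    [0.2,0,-0.1,0,0.5],
    [0.4,-0.1,-0.1,0,0.5],
    [0.6,-0.1,-0.1,0,0.5],
    [0.7,-0.1,-0.1,0,0.5],
    [0.7,-0.1,-0.1,0,0.5]
  ]
}}

```text
time: 3.4
tool_pos: [560.0, 209.8, 274.9]
tcp_rot: [-2.7, 1.57, 1.978]
contact_force: [-0.3, 0.2, 0.2]
grip_width: 46.0
```

>>> {"name": "arm_command", "arguments": {
  "moves": [
    [0.05,0,0,0,0.5],
    [0.1,0,0,0,0.5],
    [0.1,0,0,0,0.5]
  ]
}}

```text
time: 3.7
tool_pos: [560.0, 209.9, 274.2]
tcp_rot: [-3.099, 1.57, 1.578]
contact_force: [0.0, 0.0, 2.2]
grip_width: 45.9
```

>>> {"name": "arm_command", "arguments": {
  "moves": [
    [0.05,0,0,0,0.5],
    [0.05,0,0,0,0.5],
    [0.05,0,0,0,0.5]
  ]
}}

```text
time: 4.0
tool_pos: [560.0, 209.9, 274.1]
tcp_rot: [2.759, 1.57, 1.153]
contact_force: [-2.7, -0.3, 5.4]
grip_width: 45.5
```

>>> {"name": "arm_command", "arguments": {
  "moves": [
    [0.1,0,0,0,0.5],
    [0.1,0,0,0,0.5],
    [0.1,0,0,0,0.5]
  ]
}}

```text
time: 4.3
tool_pos: [559.9, 210.0, 274.0]
tcp_rot: [2.461, 1.569, 0.856]
contact_force: [-2.5, -0.6, 8.6]
grip_width: 45.6
```

>>> {"name": "arm_command", "arguments": {
  "moves": [
    [0.12,0,0.1,0,0.5],
    [0.12,0,0.3,0,0.5],
    [0.12,0,0.6,0,0.5],
    [0.12,0,0.9,0,0.5],
    [0.12,0,1.2,0,0.5],
    [0.12,0,1.5,0,0.5],
    [0.12,0,1.8,0,0.5],
    [0.12,0,2.0,0,0.5],
    [0.12,0,2.0,0,0.5]
  ]
}}

```text
time: 5.2
tool_pos: [559.2, 189.9, 273.8]
tcp_rot: [2.251, 1.568, 0.646]
contact_force: [-3.4, -0.8, 10.3]
grip_width: 45.9
```

```bash
python3 - <<'E'
from h import *; from plant import bot
import cv2
plan([560.5,210,274],-1.95,bot.get_obs())
w=bot.capture('wrist')['frame']
a=bot.capture('side')['frame'];cv2.imwrite('pics/s3.png',cv2.resize(a[145:325,205:405],None,fx=4,fy=3.3,interpolation=cv2.INTER_CUBIC))
cv2.imwrite('pics/w3.png',w)
E
```

```text
tcp [559.2 189.9 273.8] F [-3.4 -0.8 10.3] w 45.9 t 5.2
toolX [ 0.002  0.001 -1.   ] toolY [ 0.999 -0.035  0.002] toolZ [-0.035 -0.999 -0.001]
shift [-0.02  0.06 -2.02] turn -0.0 or 180.0 q6 0.23
```

View pics/s3.png

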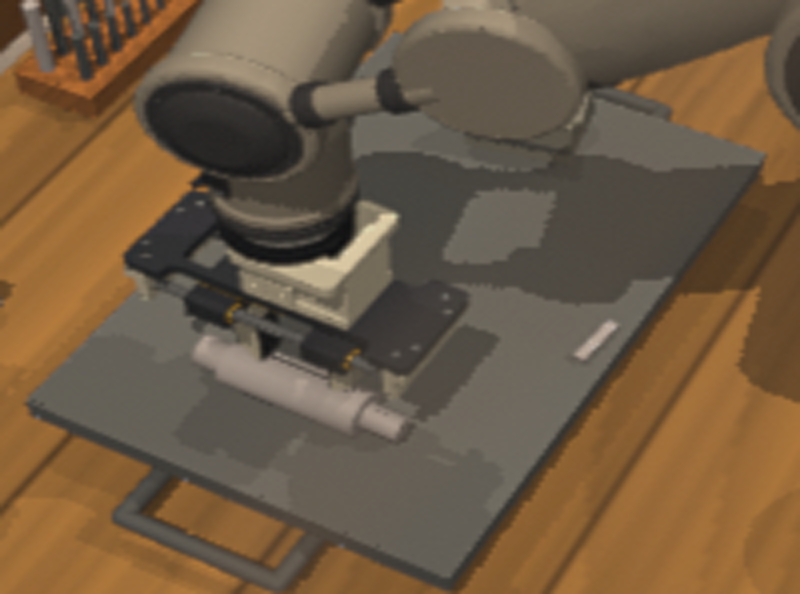

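View pics/w3.png

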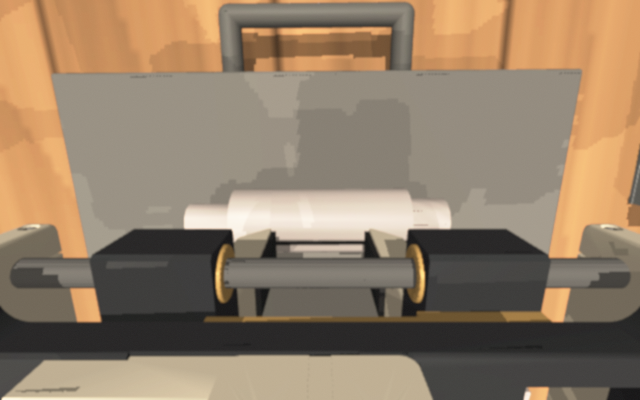

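The spindle moved about 10 mm with the fingers and stayed square. I'll carry on at a steady pace.

>>> {"name": "arm_command", "arguments": {
  "moves": [
    [0.12,0,0.2,0,0.5],
    [0.12,0,0.6,0,0.5],
    [0.12,0,1.1,0,0.5],
    [0.12,0,1.6,0,0.5],
    [0.12,0,2.1,0,0.5],
    [0.12,0,2.6,0,0.5],
    [0.12,0,3.1,0,0.5],
    [0.12,0,3.6,0,0.5],
    [0.12,0,4,0,0.5],
    [0.12,0,4,0,0.5]
  ]
}}

```text
time: 6.3
tool_pos: [557.9, 149.5, 272.5]
tcp_rot: [2.252, 1.569, 0.646]
contact_force: [0.1, -0.8, 0.1]
grip_width: 45.9
```

>>> {"name": "arm_command", "arguments": {
  "moves": [
    [0.12,0,0.2,0,0.5],
    [0.12,0,0.6,0,0.5],
    [0.12,0,1.1,0,0.5],
    [0.12,0,1.6,0,0.5],
    [0.12,0,2.1,0,0.5],
    [0.12,0,2.6,0,0.5],
    [0.12,0,3.1,0,0.5],
    [0.12,0,3.6,0,0.5],
    [0.12,0,4,0,0.5],
    [0.12,0,4,0,0.5]
  ]
}}

```text
time: 7.3
tool_pos: [556.5, 108.9, 271.3]
tcp_rot: [2.226, 1.569, 0.62]
contact_force: [0.1, 0.4, -0.5]
grip_width: 45.9
```

```bash
python3 - <<'E'
from h import *; from plant import bot
import cv2
o=bot.get_obs();plan([560.5,210,274],-1.95,o)
np.savez('w4.npz',p=o['tool_pos'],r=o['tcp_rot'])
w=bot.capture('wrist')['frame']
cv2.imwrite('pics/w4.png',w)
E
```

```text
tcp [556.5 108.9 271.3] F [ 0.1  0.4 -0.5] w 45.9 t 7.3
toolX [ 0.002  0.001 -1.   ] toolY [ 0.999 -0.036  0.002] toolZ [-0.036 -0.999 -0.001]
shift [ -0.26   0.04 -10.11] turn -0.1 or 179.9 q6 0.09
```

View pics/w4.png

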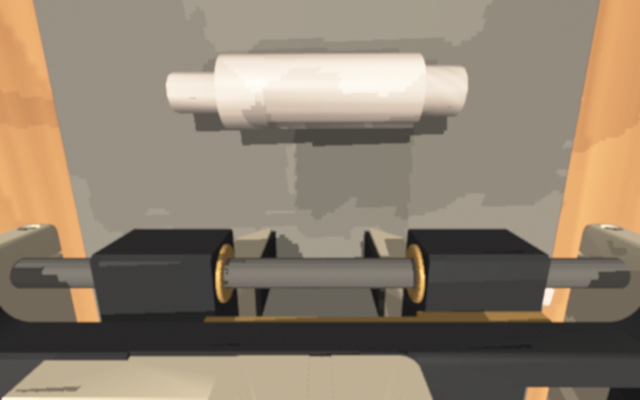

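The fingers have outrun the spindle: it moves only half as fast, so it has left the 19 mm pads. It lies still at rows 55–128 and columns 217–423. The roll has to be done in short repeated strokes, so I'll locate the spindle first.

```bash
python3 - <<'E'
import cv2
a=cv2.imread("pics/w4.png"); cv2.imwrite("pics/w4c.png",cv2.resize(a[40:140,155:480],None,fx=2.4,fy=4,interpolation=cv2.INTER_CUBIC))
from h import *
np.set_printoptions(precision=1,suppress=True)
for p in [(217,54),(217,128),(320,54),(320,128),(420,53),(423,126),(168,93),(466,90)]: print(p,wonz('w4.npz',p,78))
E
```

```text
(217, 54) [509.6 208.1  78. ]
(217, 128) [505.4 172.2  78. ]
(320, 54) [560.9 206.3  78. ]
(320, 128) [559.6 170.3  78. ]
(420, 53) [610.6 205.   78. ]
(423, 126) [613.7 169.4  78. ]
(168, 93) [482.4 190.6  78. ]
(466, 90) [634.9 186.6  78. ]
```

View pics/w4c.png

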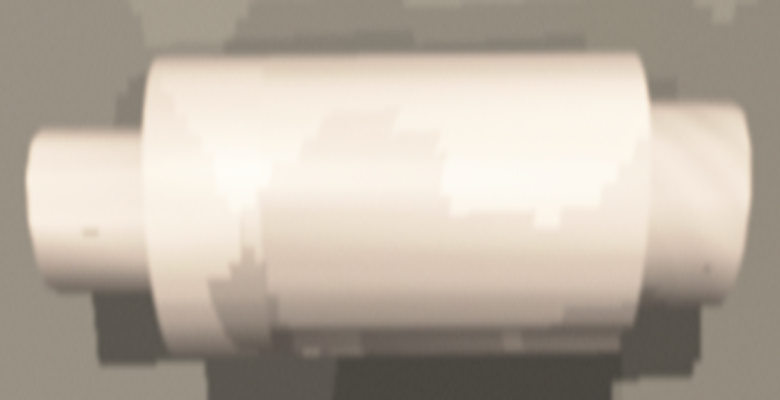

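>>> {"name": "arm_command", "arguments": {
  "moves": [
    [-1.3,0,0,0,0.5],
    [-1.3,0,-2.5,0,0.5],
    [-1.3,0,-6,0,0.5],
    [-1.3,0,-8.2,0,0.5],
    [-1.3,0,-8.7,0,0.5],
    [-1.3,0,-8.7,0,0.5],
    [-0.8,0,-8.7,0,0.5],
    [-0.4,0,-8.7,0,0.5],
    [-0.2,0,-8.7,0,0.5],
    [-0.2,0,-8.7,0,0.5]
  ]
}}

```text
time: 8.35
tool_pos: [559.6, 195.4, 274.1]
tcp_rot: [2.326, 1.569, 0.718]
contact_force: [-2.5, 0.2, 5.7]
grip_width: 45.7
```

Contact at 5.7 N. Now the first stroke: 28 mm, then hold.

>>> {"name": "arm_command", "arguments": {
  "moves": [
    [0.12,0,0,0,0.5],
    [0.12,0,0.2,0,0.5],
    [0.12,0,0.5,0,0.5],
    [0.12,0,0.9,0,0.5],
    [0.12,0,1.4,0,0.5],
    [0.12,0,1.9,0,0.5],
    [0.12,0,2.3,0,0.5],
    [0.12,0,2.6,0,0.5],
    [0.12,0,2.8,0,0.5],
    [0.12,0,2.8,0,0.5]
  ]
}}

```text
time: 9.35
tool_pos: [558.6, 166.5, 273.9]
tcp_rot: [2.207, 1.568, 0.598]
contact_force: [-2.7, -0.4, 8.5]
grip_width: 46.0
```

```bash
python3 - <<'E'
from h import *; from plant import bot
import cv2
o=bot.get_obs();plan([560,174.5+7,274],-1.95,o)
np.savez('w5.npz',p=o['tool_pos'],r=o['tcp_rot'])
w=bot.capture('wrist')['frame']
cv2.imwrite('pics/w5.png',w)
E
```

```text
tcp [558.6 166.5 273.9] F [-2.7 -0.4  8.5] w 46.0 t 9.35
toolX [ 0.002  0.002 -1.   ] toolY [ 0.999 -0.038  0.002] toolZ [-0.038 -0.999 -0.002]
shift [-0.01  0.08 -1.5 ] turn -0.2 or 179.8 q6 0.2
```

View pics/w5.png

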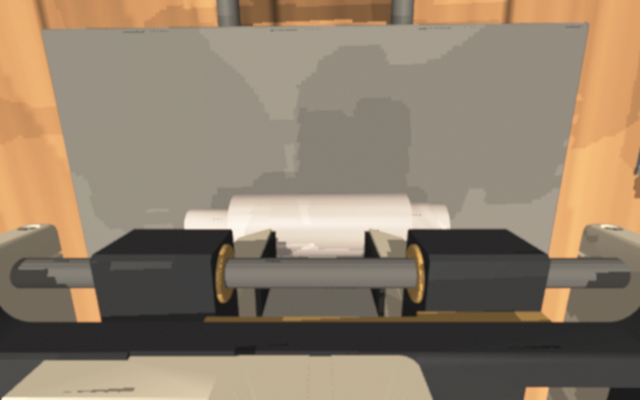

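>>> {"name": "arm_command", "arguments": {
  "moves": [
    [-0.4,0,0,0,0.5],
    [-0.6,0,-0.5,0,0.5],
    [-0.6,0.1,-1.2,0,0.5],
    [-0.6,0.1,-1.5,0,0.5],
    [-0.6,0.1,-1.5,0,0.5],
    [-0.3,0.1,-1.5,0,0.5],
    [0,0.1,-1.5,0,0.5],
    [0.06,0.1,-1.5,0,0.5],
    [0.06,0.1,-1.5,0,0.5]
  ]
}}

```text
time: 10.3
tool_pos: [560.1, 181.5, 274.0]
tcp_rot: [2.195, 1.568, 0.586]
contact_force: [-2.8, -0.5, 6.6]
grip_width: 45.8
```

>>> {"name": "arm_command", "arguments": {
  "moves": [
    [0.12,0,0,0,0.5],
    [0.12,0,0.2,0,0.5],
    [0.12,0,0.5,0,0.5],
    [0.12,0,0.9,0,0.5],
    [0.12,0,1.4,0,0.5],
    [0.12,0,1.9,0,0.5],
    [0.12,0,2.3,0,0.5],
    [0.12,0,2.6,0,0.5],
    [0.12,0,2.8,0,0.5],
    [0.12,0,2.8,0,0.5]
  ]
}}

```text
time: 11.3
tool_pos: [559.1, 153.2, 273.9]
tcp_rot: [2.106, 1.566, 0.497]
contact_force: [-3.6, 0.1, 10.6]
grip_width: 45.9
```

```bash
python3 - <<'E'
from h import *; from plant import bot
import cv2
o=bot.get_obs();plan([560,160+7,274],-1.95,o)
w=bot.capture('wrist')['frame']
cv2.imwrite('pics/w6.png',w)
E
```

```text
tcp [559.1 153.2 273.9] F [-3.6  0.1 10.6] w 45.9 t 11.3
toolX [ 0.004  0.002 -1.   ] toolY [ 0.999 -0.039  0.004] toolZ [-0.039 -0.999 -0.002]
shift [-0.    0.04 -1.38] turn -0.3 or 179.7 q6 0.17
```

View pics/w6.png

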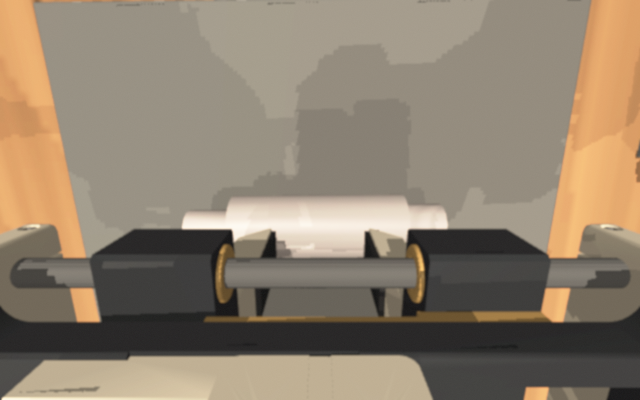

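>>> {"name": "arm_command", "arguments": {
  "moves": [
    [-0.4,0,0,0,0.5],
    [-0.6,0,-0.5,0,0.5],
    [-0.6,0,-1.1,0,0.5],
    [-0.6,0,-1.4,0,0.5],
    [-0.6,0,-1.4,0,0.5],
    [-0.3,0,-1.4,0,0.5],
    [0,0,-1.4,0,0.5],
    [0.06,0,-1.4,0,0.5],
    [0.06,0,-1.4,0,0.5]
  ]
}}

```text
time: 12.25
tool_pos: [559.6, 167.3, 274.0]
tcp_rot: [2.112, 1.566, 0.502]
contact_force: [-1.7, -0.3, 7.2]
grip_width: 45.9
```

>>> {"name": "arm_command", "arguments": {
  "moves": [
    [0.1,0,0,0,0.5],
    [0.1,0,0.2,0,0.5],
    [0.1,0,0.5,0,0.5],
    [0.1,0,0.9,0,0.5],
    [0.1,0,1.4,0,0.5],
    [0.1,0,1.9,0,0.5],
    [0.1,0,2.3,0,0.5],
    [0.1,0,2.6,0,0.5],
    [0.1,0,2.8,0,0.5],
    [0.1,0,2.8,0,0.5]
  ]
}}

```text
time: 13.25
tool_pos: [558.5, 138.9, 274.0]
tcp_rot: [2.048, 1.565, 0.438]
contact_force: [-2.8, -0.0, 8.7]
grip_width: 45.9
```

```bash
python3 - <<'E'
from h import *; from plant import bot
import cv2
o=bot.get_obs();plan([560,146.3+7,274],-1.95,o)
w=bot.capture('wrist')['frame']
cv2.imwrite('pics/w7.png',w)
E
```

```text
tcp [558.5 138.9 274. ] F [-2.8 -0.   8.7] w 45.9 t 13.25
toolX [ 0.005  0.002 -1.   ] toolY [ 0.999 -0.039  0.005] toolZ [-0.039 -0.999 -0.003]
shift [-0.    0.09 -1.44] turn -0.3 or 179.7 q6 0.15
```

View pics/w7.png

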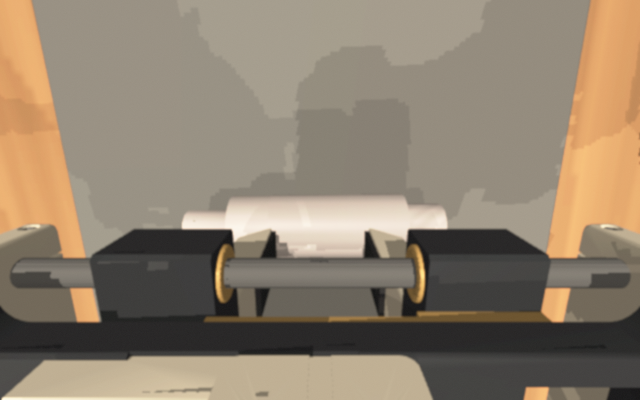

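>>> {"name": "arm_command", "arguments": {
  "moves": [
    [-0.4,0,0,0,0.5],
    [-0.6,0,-0.5,0,0.5],
    [-0.6,0.1,-1.1,0,0.5],
    [-0.6,0.1,-1.4,0,0.5],
    [-0.6,0.1,-1.4,0,0.5],
    [-0.3,0.1,-1.4,0,0.5],
    [0,0.1,-1.4,0,0.5],
    [0.06,0.1,-1.4,0,0.5],
    [0.06,0.1,-1.4,0,0.5]
  ]
}}

```text
time: 14.2
tool_pos: [560.0, 152.9, 274.0]
tcp_rot: [2.055, 1.565, 0.445]
contact_force: [-2.1, -0.8, 7.5]
grip_width: 45.6
```

>>> {"name": "arm_command", "arguments": {
  "moves": [
    [0.1,0,0,0,0.5],
    [0.1,0,0.2,0,0.5],
    [0.1,0,0.5,0,0.5],
    [0.1,0,0.9,0,0.5],
    [0.1,0,1.4,0,0.5],
    [0.1,0,1.9,0,0.5],
    [0.1,0,2.3,0,0.5],
    [0.1,0,2.6,0,0.5],
    [0.1,0,2.8,0,0.5],
    [0.1,0,2.8,0,0.5]
  ]
}}

```text
time: 15.2
tool_pos: [559.0, 124.6, 274.0]
tcp_rot: [2.004, 1.564, 0.394]
contact_force: [-3.0, -0.1, 8.5]
grip_width: 45.8
```

```bash
python3 - <<'E'
from h import *; from plant import bot
import cv2
o=bot.get_obs();plan([559,132.3+7,274],-1.95,o)
w=bot.capture('wrist')['frame']
cv2.imwrite('pics/w8.png',w)
E
```

```text
tcp [559.  124.6 274. ] F [-3.  -0.1  8.5] w 45.8 t 15.2
toolX [ 0.007  0.003 -1.   ] toolY [ 0.999 -0.04   0.006] toolZ [-0.04  -0.999 -0.003]
shift [ 0.   -0.06 -1.47] turn -0.3 or 179.7 q6 0.12
```

View pics/w8.png

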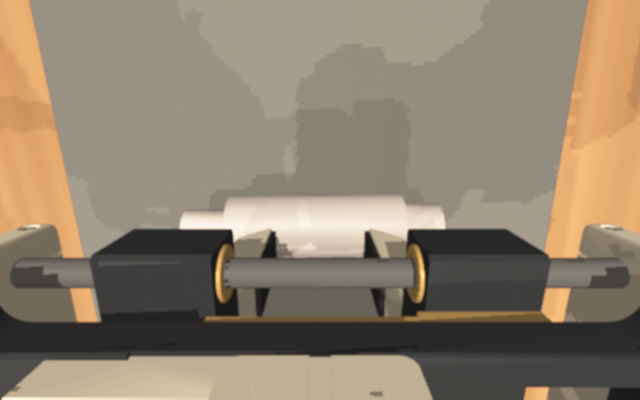

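>>> {"name": "arm_command", "arguments": {
  "moves": [
    [-0.4,0,0,0,0.5],
    [-0.6,0,-0.5,0,0.5],
    [-0.6,0,-1.1,0,0.5],
    [-0.6,0,-1.4,0,0.5],
    [-0.6,0,-1.4,0,0.5],
    [-0.3,0,-1.4,0,0.5],
    [0,0,-1.4,0,0.5],
    [0.06,0,-1.4,0,0.5],
    [0.06,0,-1.4,0,0.5]
  ]
}}

```text
time: 16.15
tool_pos: [559.5, 138.6, 274.0]
tcp_rot: [2.011, 1.563, 0.4]
contact_force: [-1.9, 0.9, 6.2]
grip_width: 46.0
```

>>> {"name": "arm_command", "arguments": {
  "moves": [
    [0.1,0,0,0,0.5],
    [0.1,0,0.2,0,0.5],
    [0.1,0,0.5,0,0.5],
    [0.1,0,0.9,0,0.5],
    [0.1,0,1.4,0,0.5],
    [0.1,0,1.9,0,0.5],
    [0.1,0,2.3,0,0.5],
    [0.1,0,2.6,0,0.5],
    [0.1,0,2.8,0,0.5],
    [0.1,0,2.8,0,0.5]
  ]
}}

```text
time: 17.15
tool_pos: [558.5, 110.2, 274.0]
tcp_rot: [1.966, 1.562, 0.354]
contact_force: [-1.0, 0.4, 9.3]
grip_width: 46.1
```

>>> {"name": "arm_command", "arguments": {
  "moves": [
    [-0.4,0,0,0,0.5],
    [-1,0,0,0,0.5],
    [-2,0,1.5,0,0.5],
    [-3,0,4,0,0.5],
    [-3,0,5,0,0.5],
    [-3,0,5,0,0.5],
    [-3,0,5,0,0.5]
  ]
}}

```text
time: 17.85
tool_pos: [556.1, 60.0, 303.5]
tcp_rot: [2.042, 1.563, 0.43]
contact_force: [-0.7, 0.0, -0.3]
grip_width: 46.0
```

```bash
python3 - <<'E'
from h import *; from plant import bot
import cv2
o=bot.get_obs();plan([559,118+7,274],-1.95,o)
np.savez('w9.npz',p=o['tool_pos'],r=o['tcp_rot'])
w=bot.capture('wrist')['frame']
cv2.imwrite('pics/w9.png',w)
E
```

```text
tcp [556.1  60.  303.5] F [-0.7  0.  -0.3] w 46.0 t 17.85
toolX [ 0.007  0.003 -1.   ] toolY [ 0.999 -0.042  0.007] toolZ [-0.042 -0.999 -0.004]
shift [ 2.97  0.   -6.5 ] turn -0.4 or 179.6 q6 0.01
```

View pics/w9.png

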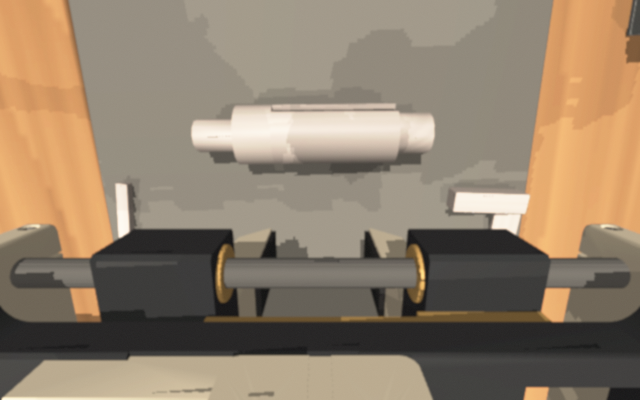

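The keyway is coming round on the back side at row 106, columns 272–395. The body spans rows 106–163, columns 232–400. Measuring.

```bash
python3 - <<'E'
import cv2
a=cv2.imread("pics/w9.png"); cv2.imwrite("pics/w9c.png",cv2.resize(a[95:175,185:445],None,fx=3,fy=4,interpolation=cv2.INTER_CUBIC))
from h import *
np.set_printoptions(precision=1,suppress=True)
for p in [(320,106),(320,163),(193,135),(434,133)]: print(p,wonz('w9.npz',p,78))
E
```

```text
(320, 106) [561.3 133.7  78. ]
(320, 163) [559.9  98.6  78. ]
(193, 135) [481.2 119.6  78. ]
(434, 133) [632.1 114.5  78. ]
```

View pics/w9c.png

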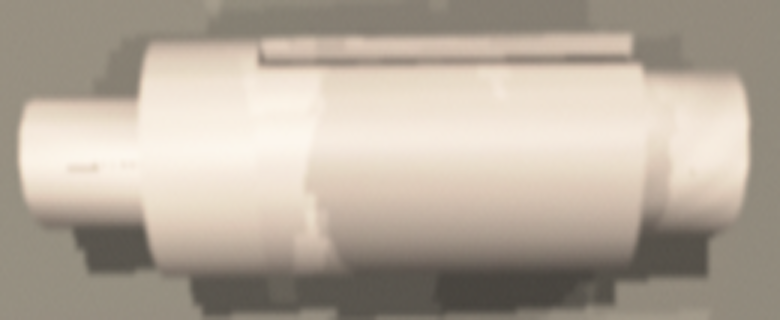

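>>> {"name": "arm_command", "arguments": {
  "moves": [
    [0,0,-2.5,0,0.5],
    [0,0,-5,0,0.5],
    [0,0,-6.15,0,0.5],
    [0.8,0,-6.15,0,0.5],
    [1.6,0,-6.15,0,0.5],
    [2.3,0,-6.15,0,0.5],
    [2.7,0,-6.15,0,0.5],
    [2.9,0,-6.15,0,0.5],
    [3.0,0,-6.15,0,0.5],
    [3.0,0,-6.15,0,0.5]
  ]
}}

```text
time: 18.9
tool_pos: [558.6, 121.6, 274.1]
tcp_rot: [2.075, 1.563, 0.463]
contact_force: [-2.5, -0.1, 5.6]
grip_width: 46.3
```

>>> {"name": "arm_command", "arguments": {
  "moves": [
    [0.1,0,0,0,0.5],
    [0.1,0,0.2,0,0.5],
    [0.1,0,0.5,0,0.5],
    [0.1,0,0.9,0,0.5],
    [0.1,0,1.3,0,0.5],
    [0.1,0,1.6,0,0.5],
    [0.1,0,1.8,0,0.5],
    [0.1,0,1.9,0,0.5],
    [0.1,0,1.9,0,0.5]
  ]
}}

```text
time: 19.8
tool_pos: [557.8, 102.1, 274.1]
tcp_rot: [2.035, 1.563, 0.422]
contact_force: [-2.0, 0.0, 6.5]
grip_width: 45.8
```

>>> {"name": "arm_command", "arguments": {
  "moves": [
    [-0.4,0,0,0,0.5],
    [-1,0,0,0,0.5],
    [-2,0,1.5,0,0.5],
    [-3,0,4,0,0.5],
    [-3,0,5,0,0.5],
    [-3,0,5,0,0.5],
    [-3,0,5,0,0.5]
  ]
}}

```text
time: 20.5
tool_pos: [555.3, 51.9, 303.6]
tcp_rot: [2.114, 1.563, 0.5]
contact_force: [-0.8, 0.4, -0.6]
grip_width: 45.7
```

```bash
python3 - <<'E'
from h import *; from plant import bot
import cv2
o=bot.get_obs();plan([559,107+5,274],-1.95,o)
np.savez('w10.npz',p=o['tool_pos'],r=o['tcp_rot'])
w=bot.capture('wrist')['frame']
cv2.imwrite('pics/w10.png',w)
E
```

```text
tcp [555.3  51.9 303.6] F [-0.8  0.4 -0.6] w 45.7 t 20.5
toolX [ 0.007  0.004 -1.   ] toolY [ 0.999 -0.043  0.007] toolZ [-0.043 -0.999 -0.004]
shift [ 2.98  0.09 -6.01] turn -0.5 or 179.5 q6 -0.0
```

View pics/w10.png

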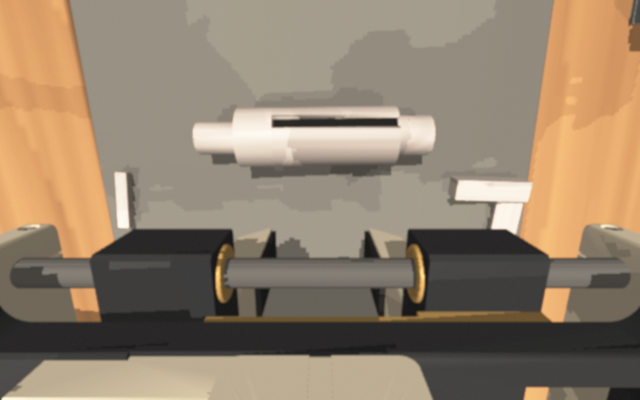

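```bash
python3 - <<'E'
import cv2
a=cv2.imread("pics/w10.png"); cv2.imwrite("pics/w10c.png",cv2.resize(a[95:175,185:445],None,fx=3,fy=4,interpolation=cv2.INTER_CUBIC))
from h import *
np.set_printoptions(precision=1,suppress=True)
for p in [(320,107.5),(320,164.5),(194,137),(434,134)]: print(p,wonz('w10.npz',p,78))
print(wonz('w10.npz',(335,122),94))
E
```

```text
(320, 107.5) [560.5 124.8  78. ]
(320, 164.5) [559.   89.6  78. ]
(194, 137) [480.8 110.4  78. ]
(434, 134) [631.4 105.7  78. ]
[568.7 116.1  94. ]
```

View pics/w10c.png

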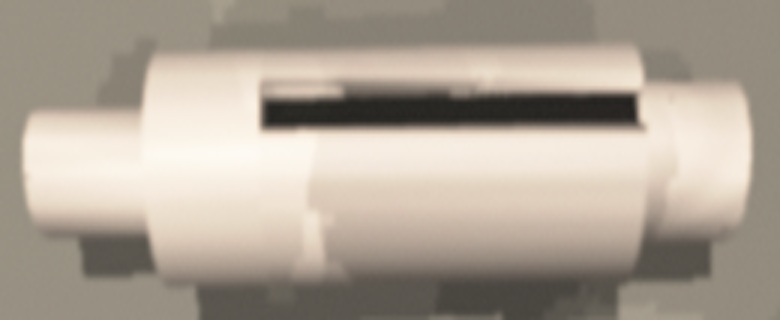

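About 10 mm is left, by both travel and keyway angle (about 31°). Now the final stroke.

>>> {"name": "arm_command", "arguments": {
  "moves": [
    [0,0,-2.5,0,0.5],
    [0,0,-5,0,0.5],
    [0,0.1,-6.05,0,0.5],
    [0.8,0.1,-6.05,0,0.5],
    [1.6,0.1,-6.05,0,0.5],
    [2.3,0.1,-6.05,0,0.5],
    [2.7,0.1,-6.05,0,0.5],
    [2.9,0.1,-6.05,0,0.5],
    [3.0,0.1,-6.05,0,0.5],
    [3.0,0.1,-6.05,0,0.5]
  ]
}}

```text
time: 21.55
tool_pos: [558.9, 112.4, 274.2]
tcp_rot: [2.16, 1.564, 0.546]
contact_force: [-2.6, 0.1, 3.2]
grip_width: 46.1
```

>>> {"name": "arm_command", "arguments": {
  "moves": [
    [0.1,0,0,0,0.5],
    [0.1,0,0.2,0,0.5],
    [0.1,0,0.5,0,0.5],
    [0.1,0,0.9,0,0.5],
    [0.1,0,1.3,0,0.5],
    [0.1,0,1.7,0,0.5],
    [0.1,0,1.9,0,0.5],
    [0.1,0,2.0,0,0.5],
    [0.1,0,2.0,0,0.5]
  ]
}}

```text
time: 22.45
tool_pos: [558.1, 92.1, 274.0]
tcp_rot: [2.105, 1.563, 0.491]
contact_force: [-3.2, -0.3, 7.2]
grip_width: 45.8
```

>>> {"name": "arm_command", "arguments": {
  "moves": [
    [-0.4,0,0,0,0.5],
    [-1,0,0,0,0.5],
    [-2,0,1.5,0,0.5],
    [-3,0,4,0,0.5],
    [-3,0,5,0,0.5],
    [-3,0,5,0,0.5],
    [-3,0,5,0,0.5]
  ]
}}

```text
time: 23.15
tool_pos: [555.6, 41.8, 303.6]
tcp_rot: [2.181, 1.563, 0.566]
contact_force: [0.1, 1.3, 0.7]
grip_width: 45.8
```

```bash
python3 - <<'E'
from h import *; from plant import bot
import cv2
o=bot.get_obs();plan([559,97+5,274],-1.95,o)
np.savez('w11.npz',p=o['tool_pos'],r=o['tcp_rot'])
a=bot.capture('wrist')['frame']
cv2.imwrite('pics/w11.png',a)
cv2.imwrite("pics/w11c.png",cv2.resize(a[95:175,185:445],None,fx=3,fy=4,interpolation=cv2.INTER_CUBIC))
E
```

```text
tcp [555.6  41.8 303.6] F [0.1 1.3 0.7] w 45.8 t 23.15
toolX [ 0.006  0.004 -1.   ] toolY [ 0.999 -0.044  0.006] toolZ [-0.044 -0.999 -0.004]
shift [ 2.98  0.05 -6.01] turn -0.6 or 179.4 q6 -0.02
```

View pics/w11c.png

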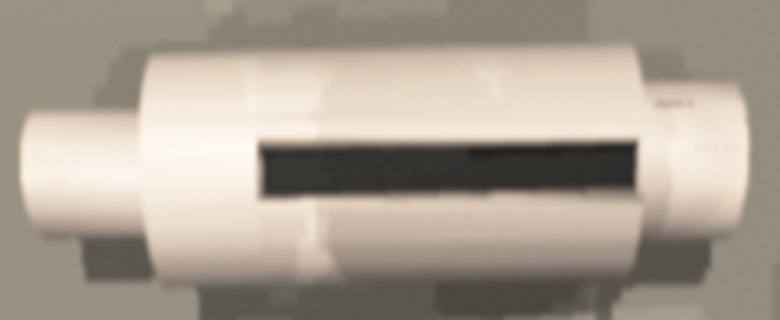

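```bash
python3 - <<'E'
from h import *
np.set_printoptions(precision=1,suppress=True)
g=lambda u,v:(185+(u+.5)/3-.5,95+(v+.5)/4-.5)
for p,z in [((400,47),78),((400,281),78),((22,172),78),((748,160),78),((262,170),95.5),((636,167),95.5)]: print(wonz('w11.npz',g(*p),z))
E
```

```text
[559.6 115.5  78. ]
[557.9  79.4  78. ]
[479.7 100.2  78. ]
[631.6  95.3  78. ]
[532.4  99.2  95.5]
[604.1  96.5  95.5]
```

>>> {"name": "arm_command", "arguments": {
  "moves": [
    [-2,0,0,0,0.5],
    [-5,0,0,0,0.5],
    [-8,0,2,0,0.5],
    [-10,0,7,0,0.5],
    [-12,0,12,0,0.5],
    [-12,0,17,0,0.5],
    [-12,0,22,0,0.5],
    [-12,0,24,0,0.5],
    [-12,0,24,0,0.5],
    [-12,0,24,0,0.5]
  ]
}}

```text
time: 24.2
tool_pos: [544.5, -197.7, 421.8]
tcp_rot: [2.411, 1.564, 0.796]
contact_force: [-0.8, -0.5, 0.4]
grip_width: 46.1
```

```bash
python3 - <<'E'
from plant import bot
import cv2
a=bot.capture('side')['frame'];cv2.imwrite('pics/s12.png',cv2.resize(a[145:325,205:405],None,fx=4,fy=3.3,interpolation=cv2.INTER_CUBIC))
a=bot.capture('top')['frame'];cv2.imwrite('pics/t12.png',cv2.resize(a[135:260,200:400],None,fx=4,fy=4,interpolation=cv2.INTER_CUBIC))
E
```

```text
(no output)
```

View pics/s12.png

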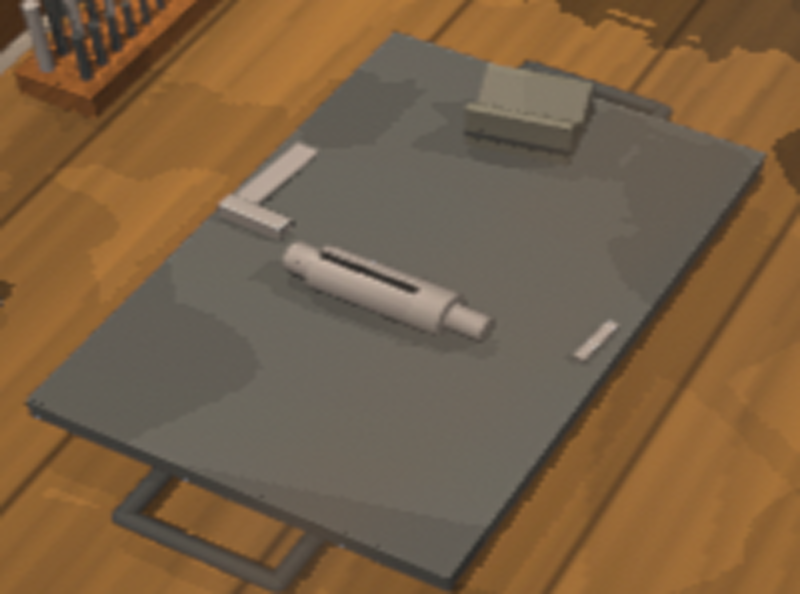

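View pics/t12.png

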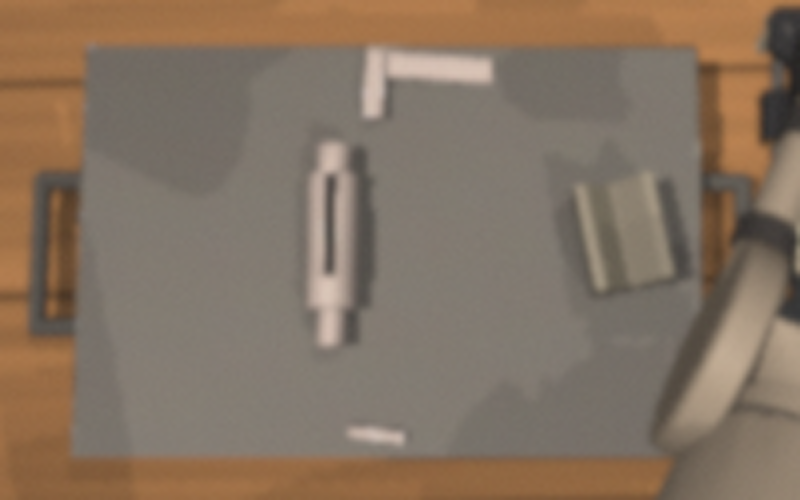

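The spindle has travelled about 112.5 mm, the keyway is up within about 2°, and the axis is square. The square, key and V-block pixels are unchanged. The arm is clear, so I'm handing in.

```bash
python3 -c "
from plant import bot
print(bot.get_obs()['contact_force']); print(bot.close_job())"
```

```text
[-1.13238773 -0.37620254  0.95565169]
the job is handed in; nothing more can be done
None
```

The spindle was rolled one full turn towards the V-block with the open fingertips pressing on top. It took eight strokes, and the contact force I read was about 10 N at most.

**What went wrong:** I planned one long stroke, but the fingers outran the spindle, which moves at half their speed. They slid off its front after it had gone about 21 mm, and it came to rest on its own. I then finished with seven short strokes, lifting and stepping back between them.

**Last checks:**

| Check | Measured | Required |
|---|---|---|
| Travel | about 112.5 mm | 98–128 mm |
| Keyway facing up | within about 2° | within 23° |
| Spindle heading | about −1.9° (plate about −1.5°) | within 17° of the plate's x axis |
| Distance to V-block | about 210 mm | under 250 mm |
| Clock at hand-in | about 24 s | 54 s |

- **Half-way point:** I did not see the keyway underneath; I worked it out from the travel. At about 64 mm the spindle had already passed the half turn at 56.5 mm, and the keyway later came up where it should.
- **Other things:** the square, key and V-block look unmoved in the side and top views. I did not check the stone, stub, file and oiler in a final picture, but the arm never came low near them.
- **Arm:** it was lifted well clear before hand-in. The job reports no verdict.

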